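# Push the stand's shelf board home and turn its button

## Task

The plywood shelf board of the low green bench stand has been pulled part-way out, with a roll of black tape and a big nut lying on it. With a fingertip, gently push the board by its front edge along its rails until you feel it drop into its notches and lie flush in the frame, and then push the steel turn button on the rear bar round over the board, square to the bar, so that it keeps the board down. Only push, never grip or lift; the roll and the nut are not to be touched and stay on the board, and the things round about stay where they are.

Things in the scene. Friction and masses are not known exactly. Their poses are not given: they have to be found in the camera images.
- shelf_stand: Low green steel stand, fixed to the bench, 295 x 182 mm. Origin on the bench between its rails; x runs along the rails from the open front (-130 mm) to the rear (+165 mm), z up. Two angle-iron runners: inner faces at y = +-87 mm, flange on which the board rides 65 mm and upper rim 77 mm above the bench. At the front, between the runners, nothing is higher than 26 mm.
- rear_notches (a point): Point midway between the two rear notches, level with the top of the runner flanges (65 mm above the bench), at x = 97 mm of the stand. Each flange has two notches, 26 mm long and cut right through: x = 84 to 110 mm, and x = -46 to -20 mm.
- shelf_board: Loose plywood board 260 (its x, along the rails) x 170 x 12 mm, 0.4 to 0.75 kg, axes as the stand's. Origin at the centre of the plywood's underside: 75 mm above the bench while it slides (top 10 mm proud of the frame), 65 mm when home (top 77 mm, flush), then at x = -11 to -5 mm of the stand. It starts 42 to 80 mm short of that.
- rear_batten (a point): Middle of the underside of the rear batten. Two steel battens, 20 mm wide and 10 mm high, cross the board's underside, centred at x = +105 and -25 mm of the board. They slide on the flanges (a few newtons) and drop into the notches, which then stop the board dead. Pressing down on the part of the board that stands out can tip it.
- board_front (a point): Middle of the board's front edge, half-way up its thickness (130 mm in front of the board's origin, 6 mm above the plywood's underside). The board is pushed here, in the +x direction of the stand.
- turn_button (a joint): Angle of the steel turn button on the rear bar, rad: 0 = along the bar, towards the stand's +y; grows anticlockwise seen from above; 1.57 = over the board, towards the stand's -x; stop at 1.6. Stays where left. Flat arm 18 mm wide, 71 mm from pivot to tip, 80 to 84 mm above the bench: clears the board when that is home, blocked by it while it stands proud.
- button_stud (a point): Top centre of the upright brass stud on the turn button's arm, 52 mm from the pivot: 12 mm in diameter, 84 to 108 mm above the bench. Pushed sideways (about 1 N) it turns the button.
- button_pivot (a point): Pivot of the turn button, at x = 144 mm, y = 0 of the stand, 80 mm above the bench (the pivot bolt ends 93 mm above it). The rear bar under it spans x = 126 to 165 mm, top 77 mm above the bench.
- tape_roll: Roll of black tape, 62 mm across, 19 mm high, lying loose on the board. Origin at the centre of its underside.
- big_nut: M20 hexagon nut, 31 x 35 x 16 mm, lying loose on the board. Origin at the centre of its underside.
- jar: Clear jar with a grey lid, 71 mm across and 102 mm high, standing on the bench; leave alone.
- hammer: Ball-pein hammer with wooden handle, 309 mm long, lying on the bench; leave alone.
- chisel: Steel cold chisel, 173 mm long, lying on the bench; leave alone.
- spectacles: Red-framed spectacles, 141 x 142 x 42 mm, on the bench; leave alone.
- wrench: 17 mm combination wrench, 240 mm long, lying on the bench; leave alone.
- tube_stock: Dark square tube offcut 30 x 100 x 30 mm, lying on the bench under the board; leave alone.
There are look-alikes about, which are no part of the job. What is shaped like the tape_roll but pink is not meant.

How it is judged:
By the outcome, as a careful person would: the job done as asked, in the order asked, and still so for the second after the job is handed in, with the robot touching nothing.
It also fails if it takes over 48 s, if anything falls off the work surface, if the arm or the gripper's body presses on something with over 40 N, if the wrist force passes 120 N, or if a joint passes its speed limit or range.

## Robot

A 6-joint arm with a two-finger parallel gripper is mounted at the origin on a cart in front of the work surface, level with it; the furniture and walls round the work are solid. World frame = base frame: x ahead of the robot, y to its left, z up, the work surface at z = 0. Lengths are in mm, angles in rad, forces in N, time in s.
With the tool pointing down it reaches from about 400 to 925 mm from the base axis. Payload 12.5 kg.
Tool frame: the origin (TCP) lies where the fingers leave the gripper's body, on its centre line; the fingertips stand 78 mm ahead of it and the grasp point (between the pads) lies 59 mm ahead of it; z points along the fingers, y is the line along which they close (so a half turn about z gives the same grasp; the last joint's range is limited). The gripper opens to 95 mm and grips with 3 to 60 N. Pads are 20 mm wide; open, the fingers measure 119 mm over their backs; the gripper's body (75 mm by 180 mm) begins 59 mm behind the grasp point.
Start: joints at [1.079, 0.491, 1.559, -0, 1.092, -0.106], TCP at [235.169, 579.08, 292.261] pointing down, gripper open.
Joint ranges: [-3.1, 3.1], [-0.84, 2.19], [0.05, 2.79], [-1.13, 4.28], [0.06, 2.93], [-2.69, 2.69]. Speed limits (rad/s): [2.22, 2.22, 2.79, 3.14, 3.14, 3.14].

## Interface

Orientations are given as a rotation vector (axis times angle).
In Python, from station import ctrl gives the robot as it stands. The module is installed in compiled form; this text tells all that it offers.
- The arm moves only by the tool play_rows, never from a script. Its argument "plan" is a list of rows, each a list of 2 entries, a list of its own where there are three numbers: the shift along the tool's x, y, z in m, then the turn about the tool's z in rad. A call has 1 to 12 rows; each row is the pose to reach, as a shift and turn from the pose commanded when the call began, along the tool's axes at that moment; what a row does not reach only later rows make up. A row lasts 1/12 s, in which the tool goes at most 41.7 mm and 7.16 degrees, less where a joint would pass 70% of its speed; a pose out of reach is approached as far as the arm can. A call with a gripper value outside its range is refused whole. "grip" is the closure, from -1 (fully open) to 1 (shut), set as the call begins (left out, the last holds). The fingers move at their own pace and stop on an object; the grip force is fixed at half the most. Time passes only in rows, so rows that repeat a pose let the fingers close. It gives the time, the measured TCP pose, the force, the opening and the grip force at its end, in the units of the state.
- ctrl.get_state(): the state, without advancing time (a new reading comes with each control period).
- ctrl.read_camera(name): name is "scene" or "top"; returns a dict with "img" (384x512x3 uint8, red, green, blue), "fx", "fy", "cx", "cy" (pixels), "R" (3x3) and "t" (3): a world point X has camera coordinates R X + t. Camera axes: x right, y down, z forward; pixel columns grow to the right and rows downward; lengths in mm; the calibration is good to about 2 mm. A picture is of the moment at which its call begins. There is no depth.
- ctrl.finish_job(): hands the job in; it is judged then, once.
The state is a dict: "t": time; "q": joint angles; "dq": joint speeds; "tau": joint torques, N m; "ee_pos": TCP position; "orientation": TCP orientation; "wrist_force": force on the tool from outside, world axes, zero at the start; "ft_torque": the same for the moment, N m; "opening": opening from 0.0 (shut) to 1.0 (fully open); "finger_force": force on a finger pad.
Only numpy, scipy, OpenCV 4.12 (cv2) and the standard library are available. Lean on these libraries where they do the work, as an engineer would, in place of code of your own. Each camera call takes 0.05 s, during which the arm holds its last target. There are 200 camera calls.

## Working session

There is one attempt and no reset: what is moved stays moved. The work goes in short steps, Python scripts to look and compute and a tool call to move; the robot and the scene stay as the last step left them, time stands still between calls to the robot, and variables do not carry over. Pictures are saved under pics/ and viewed, at most 10 in all, crops included, and the job is handed in when it is done.

Besides the shell and the picture viewer there is one more tool, called after "Emit:" as a command line: name --argument value ..., lists and objects as JSON in quotes. play_rows: Moves the arm, as the interface text tells. Its arguments: {"type":"object","properties":{"plan":{"type":"array","items":{"type":"array"}},"grip":{"type":"number"}},"required":["plan"]}

```bash
mkdir -p pics
python3 - <<'E'
from station import ctrl
import cv2,numpy as np
s=ctrl.get_state();print({k:np.round(v,3).tolist() for k,v in s.items()})
for n in("scene","top"):
    c=ctrl.read_camera(n);cv2.imwrite(f"pics/{n}0.png",cv2.resize(c["img"][:,:,::-1],(800,600),interpolation=cv2.INTER_CUBIC))
    np.savez(n,**c);print(n,c["fx"],c["cx"],c["cy"],np.round(c["R"],3).tolist(),np.round(c["t"],1))
E
```

```text
{'t': 0.0, 'q': [1.079, 0.492, 1.559, -0.0, 1.092, -0.106], 'dq': [-0.0, -0.001, 0.001, -0.0, -0.001, 0.0], 'tau': [-0.002, -61.267, -25.817, 0.069, 0.048, -0.0], 'ee_pos': [235.072, 578.948, 291.666], 'orientation': [-0.602, -3.083, 0.002], 'wrist_force': [0.218, -0.319, -0.22], 'ft_torque': [-0.033, 0.016, -0.058], 'finger_force': 0.0, 'opening': 1.003}
scene 412.22549832594245 246.5443986904973 190.19102412927592 [[0.879, -0.477, 0.014], [-0.221, -0.433, -0.874], [0.423, 0.765, -0.486]] [-526.4  173.8 1360.3]
top 451.9878444162121 260.7979662414312 187.0446029644788 [[0.014, -1.0, 0.005], [-0.985, -0.014, -0.174], [0.174, -0.003, -0.985]] [ -76.1  546.5 1550.3]
```

View pics/scene0.png

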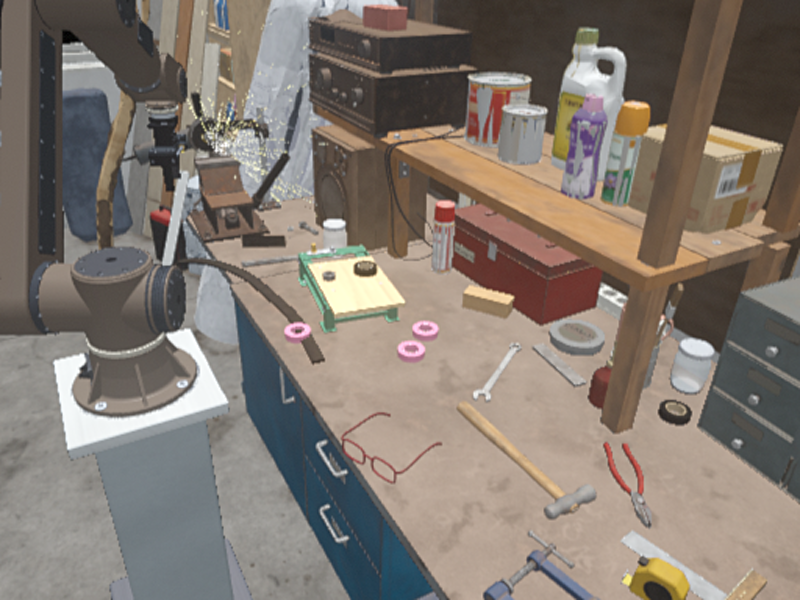

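View pics/top0.png

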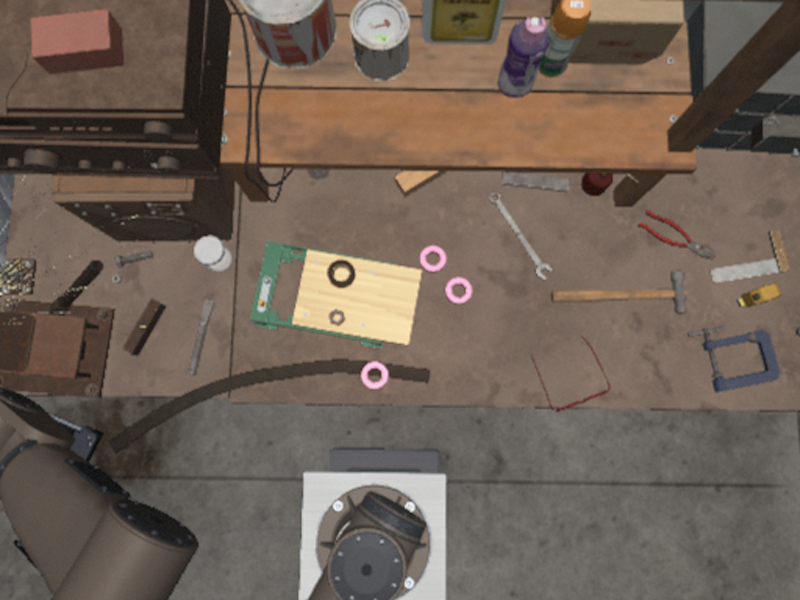

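The scene image shows the stand at (350,285), with the black roll at (365,268) and the nut at (329,276). In the top view the stand is at (335,295), its rear bar at (268,285), the board's front edge around (415,305), the black roll at (341,273) and the nut at (337,318). The rolls at (433,258), (459,290) and (375,375) are pink look-alikes. I'll enlarge the stand.

Run:
```python
import cv2,numpy as np
c=np.load("top.npz");i=c["img"][145:240,150:283,::-1];cv2.imwrite("pics/c1.png",cv2.resize(i,None,fx=6,fy=6,interpolation=cv2.INTER_CUBIC))
c=np.load("scene.npz");i=c["img"][150:220,180:270,::-1];cv2.imwrite("pics/c2.png",cv2.resize(i,None,fx=8,fy=8,interpolation=cv2.INTER_CUBIC))
```

```text
(no output)
```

View pics/c1.png

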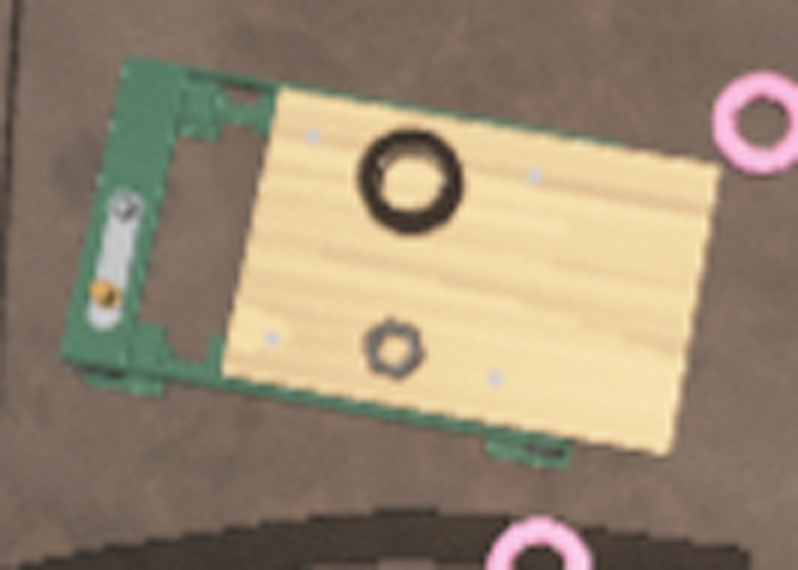

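View pics/c2.png

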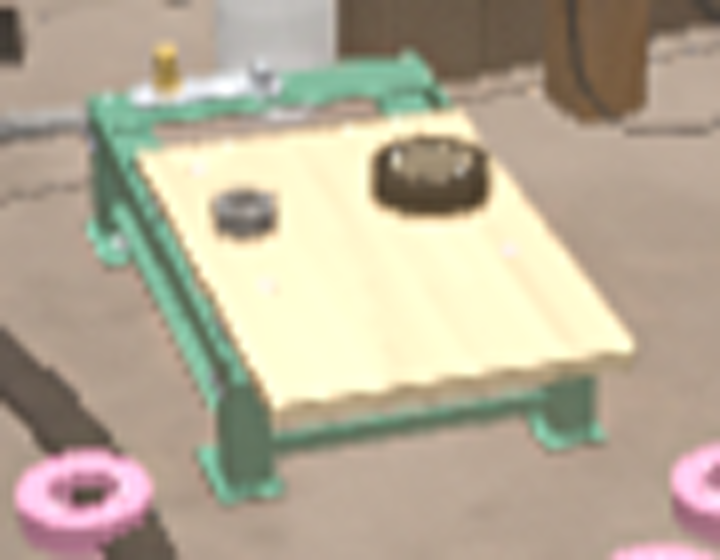

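```bash
cat > h.py <<'E'
import numpy as np
from scipy.optimize import least_squares
def ray(c,u,v,z):
    d=c["R"].T@np.array([(u-c["cx"])/c["fx"],(v-c["cy"])/c["fy"],1]);o=-c["R"].T@c["t"]
    return (o+d*(z-o[2])/d[2])
def proj(c,X):
    p=c["R"]@X+c["t"];return np.array([c["fx"]*p[0]/p[2]+c["cx"],c["fy"]*p[1]/p[2]+c["cy"]])
top=dict(np.load("top.npz"));sc=dict(np.load("scene.npz"))
def T(x,y,z): return ray(top,(x+.5)/6-.5+150,(y+.5)/6-.5+145,z)
def S(x,y,z): return ray(sc,(x+.5)/8-.5+180,(y+.5)/8-.5+150,z)
E
python3 - <<'E'
from h import *
# stand pose fit: x,y,theta, board offset bx,by
def W(p,X):
    a=p[2];return np.array([p[0]+np.cos(a)*X[0]-np.sin(a)*X[1],p[1]+np.sin(a)*X[0]+np.cos(a)*X[1],X[2]])
o=[]
def tp(x,y):return np.array([(x+.5)/6-.5+150,(y+.5)/6-.5+145])
def sp(x,y):return np.array([(x+.5)/8-.5+180,(y+.5)/8-.5+150])
B=[(130,-85,(280,87),(462,108)),(-130,-85,(721,165),(633,348)),(-130,85,(670,455),(276,410)),(130,85,(222,375),(138,152))]
F=[((144,0,93),(124,205),(263,62)),((144,52,108),(104,292),(166,48)),((165,-91,77),(127,58),None),((165,91,77),(62,358),None)]
def f(p):
    r=[]
    for x,y,a,b in B:
        X=W(p,(x+p[3],y+p[4],87));r+=[proj(top,X)-tp(*a),proj(sc,X)-sp(*b)]
    for X,a,b in F:
        X=W(p,X);r.append(proj(top,X)-tp(*a))
        if b:r.append(proj(sc,X)-sp(*b))
    return np.concatenate(r)
s=least_squares(f,[480,100,1.4,-60,0],loss="soft_l1");p=s.x;print(np.round(p,3));print(np.round(s.fun if False else f(p).reshape(-1,2),2).tolist())
def L(X):
    d=X[:2]-p[:2];a=p[2];return np.round([np.cos(a)*d[0]+np.sin(a)*d[1],-np.sin(a)*d[0]+np.cos(a)*d[1]],1)
print("tape",L(T(411,181,106)),"nut",L(T(394,349,103)))
for n,X in dict(front=(p[3]-130,p[4],81),piv=(144,0,93),stud=(144,52,108)).items():print(n,np.round(W(p,X),1))
np.save("p",p)
E
```

```text
[540.36  100.796   1.409 -58.858  -0.63 ]
[[0.22, -0.0], [-0.6, 0.35], [0.23, -0.16], [0.2, -0.27], [0.18, -0.38], [-0.6, -0.73], [-0.02, -0.34], [-0.33, 0.31], [0.27, 0.14], [-0.37, 0.37], [-0.45, -0.39], [-0.44, 0.39], [0.21, -0.55], [-0.0, 0.01]]
tape [-16.  -40.6] nut [-24.6  55.6]
front [510.5 -85.7  81. ]
piv [563.6 242.9  93. ]
stud [512.3 251.3 108. ]
```

Fit is good (<1 px): stand at (540, 101), yaw 1.409. The board is about 51 mm short of home. The black roll and the nut are confirmed in the crops. Next I'll close the fingers and move round to the front.

Emit:
play_rows --plan '[[[-0.33, -0.242, 0], -0.223], [[-0.33, -0.242, 0], -0.223], [[-0.33, -0.242, 0], -0.223], [[-0.33, -0.242, 0], -0.223], [[-0.33, -0.242, 0], -0.223], [[-0.33, -0.242, 0], -0.223], [[-0.33, -0.242, 0], -0.223], [[-0.33, -0.242, 0], -0.223], [[-0.33, -0.242, 0], -0.223], [[-0.33, -0.242, 0], -0.223], [[-0.33, -0.242, 0], -0.223], [[-0.33, -0.242, 0], -0.223]]' --grip 1

```text
t: 1.1
ee_pos: [450.5, 229.3, 292.0]
orientation: [-0.261, -3.13, 0.0]
wrist_force: [0.2, 0.7, -0.5]
opening: 0.216
finger_force: 0.0
```

Emit:
play_rows --plan '[[[-0.112, -0.338, 0], -0.005], [[-0.112, -0.338, 0], -0.005], [[-0.112, -0.338, 0], -0.005], [[-0.112, -0.338, 0], -0.005], [[-0.112, -0.338, 0], -0.005], [[-0.112, -0.338, 0], -0.005], [[-0.112, -0.338, 0], -0.005], [[-0.112, -0.338, 0], -0.005], [[-0.112, -0.338, 0], -0.005], [[-0.112, -0.338, 0], -0.005], [[-0.112, -0.338, 0], -0.005]]'

```text
t: 2.02
ee_pos: [505.6, -120.8, 291.8]
orientation: [-0.249, -3.131, -0.001]
wrist_force: [-0.5, -0.3, -0.5]
opening: 0.006
finger_force: 0.0
```

Emit:
play_rows --plan '[[[0, -0.001, 0.04], 0], [[0, -0.001, 0.08], 0], [[0, -0.001, 0.12], 0], [[0, -0.001, 0.147], 0], [[0, -0.001, 0.147], 0], [[0, 0.005, 0.147], 0], [[0, 0.01, 0.147], 0], [[0, 0.014, 0.147], 0], [[0, 0.014, 0.147], 0]]'

```text
t: 2.77
ee_pos: [508.4, -106.1, 147.0]
orientation: [0.245, 3.129, -0.001]
wrist_force: [0.1, 0.4, 0.4]
opening: 0.004
finger_force: 0.0
```

Emit:
play_rows --plan '[[[0, 0.002, 0], 0], [[0, 0.004, 0], 0], [[0, 0.006, 0], 0], [[0, 0.008, 0], 0], [[0, 0.01, 0], 0], [[0, 0.012, 0], 0], [[0, 0.014, 0], 0], [[0, 0.016, 0], 0], [[0, 0.018, 0], 0], [[0, 0.02, 0], 0]]'

```text
t: 3.6
ee_pos: [511.0, -87.5, 145.2]
orientation: [0.248, 3.132, -0.0]
wrist_force: [0.1, -4.7, -1.7]
opening: 0.006
finger_force: 1.9
```

Run:
```python
from station import ctrl
import cv2
i=ctrl.read_camera("scene")["img"][150:220,180:270,::-1];cv2.imwrite("pics/c3.png",cv2.resize(i,None,fx=8,fy=8,interpolation=cv2.INTER_CUBIC))
print(ctrl.get_state()["wrist_force"])
```

```text
[-0.11056495 -3.07067705 -1.25728975]
```

View pics/c3.png

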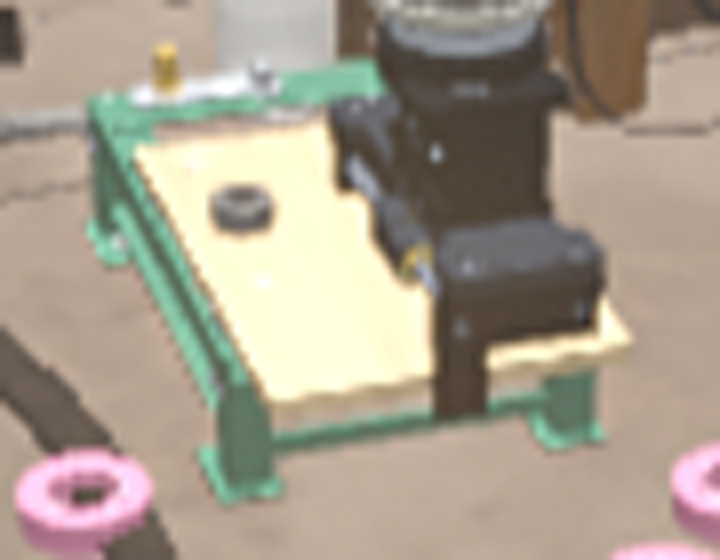

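The picture shows the closed finger at the middle of the board's front edge (460,390), and the force confirms contact at about 4 N. The nut is at (243,207) and hasn't moved on the board. I'll keep pushing.

Emit:
play_rows --plan '[[[0, 0.002, 0], 0], [[0, 0.004, 0], 0], [[0, 0.006, 0], 0], [[0, 0.008, 0], 0], [[0, 0.01, 0], 0], [[0, 0.012, 0], 0], [[0, 0.014, 0], 0], [[0, 0.016, 0], 0], [[0, 0.018, 0], 0], [[0, 0.02, 0], 0], [[0, 0.022, 0], 0], [[0, 0.024, 0], 0]]'

```text
t: 4.65
ee_pos: [514.7, -63.5, 145.2]
orientation: [-0.248, -3.132, -0.0]
wrist_force: [-0.1, -4.2, -2.3]
opening: 0.006
finger_force: 1.6
```

Emit:
play_rows --plan '[[[0, 0.001, 0], 0], [[0, 0.002, 0], 0], [[0, 0.003, 0], 0], [[0, 0.004, 0], 0], [[0, 0.005, 0], 0], [[0, 0.006, 0], 0], [[0, 0.007, 0], 0], [[0, 0.008, 0], 0], [[0, 0.009, 0], 0], [[0, 0.01, 0], 0]]'

```text
t: 5.48
ee_pos: [516.3, -53.7, 145.2]
orientation: [-0.248, -3.132, -0.0]
wrist_force: [-0.0, -3.7, -1.4]
opening: 0.005
finger_force: 1.5
```

Emit:
play_rows --plan '[[[0, 0.001, 0], 0], [[0, 0.002, 0], 0], [[0, 0.003, 0], 0], [[0, 0.004, 0], 0]]'

```text
t: 5.82
ee_pos: [516.9, -49.8, 145.2]
orientation: [0.248, 3.132, 0.0]
wrist_force: [-0.4, -2.8, -1.8]
opening: 0.003
finger_force: 1.5
```

Emit:
play_rows --plan '[[[0, 0.0007, 0], 0], [[0, 0.0014, 0], 0], [[0, 0.002, 0], 0], [[0, 0.002, 0], 0]]'

```text
t: 6.15
ee_pos: [517.2, -47.8, 145.2]
orientation: [0.248, 3.132, 0.0]
wrist_force: [-0.0, -2.0, -2.4]
opening: 0.004
finger_force: 1.0
```

Emit:
play_rows --plan '[[[0, 0.0007, 0], 0], [[0, 0.0014, 0], 0], [[0, 0.002, 0], 0], [[0, 0.002, 0], 0]]'

```text
t: 6.48
ee_pos: [517.6, -45.8, 145.3]
orientation: [0.248, 3.132, 0.0]
wrist_force: [0.1, -2.6, -1.7]
opening: 0.003
finger_force: 1.2
```

Emit:
play_rows --plan '[[[0, 0.0007, 0], 0], [[0, 0.0014, 0], 0], [[0, 0.002, 0], 0], [[0, 0.002, 0], 0]]'

```text
t: 6.82
ee_pos: [517.9, -43.6, 145.3]
orientation: [0.248, 3.132, 0.001]
wrist_force: [-0.7, -0.5, 0.4]
opening: 0.003
finger_force: 0.0
```

Emit:
play_rows --plan '[[[0, 0.0007, 0], 0], [[0, 0.0014, 0], 0], [[0, 0.002, 0], 0], [[0, 0.002, 0], 0]]'

```text
t: 7.15
ee_pos: [518.2, -42.0, 145.3]
orientation: [0.247, 3.132, -0.0]
wrist_force: [-0.4, -1.3, 0.2]
opening: 0.0
finger_force: 0.7
```

Run:
```python
from station import ctrl
import cv2
i=ctrl.read_camera("scene")["img"][150:220,180:270,::-1];cv2.imwrite("pics/c4.png",cv2.resize(i,None,fx=8,fy=8,interpolation=cv2.INTER_CUBIC))
```

```text
(no output)
```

View pics/c4.png

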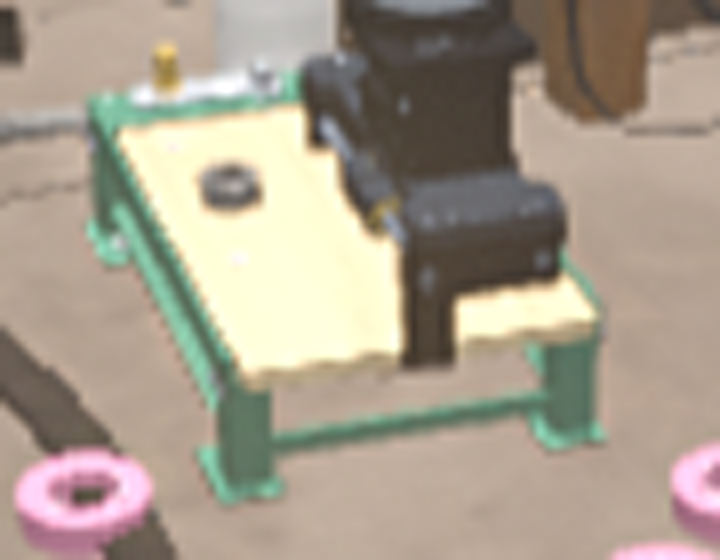

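The view shows the board's front corners at about (245,385) and (600,318), with both runner rims now visible. It looks dropped. I'll back off, and check by projection.

Emit:
play_rows --plan '[[[0, -0.01, 0], 0], [[0, -0.03, 0], 0], [[0, -0.05, -0.02], 0], [[0, -0.05, -0.06], 0], [[0, -0.05, -0.1], 0], [[0, -0.05, -0.12], 0], [[0, -0.05, -0.12], 0]]'

```text
t: 7.78
ee_pos: [511.2, -92.4, 269.6]
orientation: [0.248, 3.125, -0.002]
wrist_force: [0.3, -0.7, 0.2]
opening: 0.004
finger_force: 0.0
```

Run:
```python
from h import *
p=np.load("p.npy");a=p[2]
def W(X): return np.array([p[0]+np.cos(a)*X[0]-np.sin(a)*X[1],p[1]+np.sin(a)*X[0]+np.cos(a)*X[1],X[2]])
for z in(77,87):
  for bx in (-11,-5,0):
    print(z,bx,[np.round(((proj(sc,W((x+bx,y,z)))-[180,150])+.5)*8-.5).tolist() for x,y in((-130,85),(-130,-85),(130,85))])
from station import ctrl
import cv2
for n,(r,q) in dict(top=(slice(145,240),slice(150,283)),scene=(slice(150,220),slice(180,270))).items():
    i=ctrl.read_camera(n)["img"];np.save(n+"5",i);cv2.imwrite(f"pics/{n}5.png",cv2.resize(i[r,q,::-1],None,fx=6 if n=="top" else 8,fy=6 if n=="top" else 8,interpolation=cv2.INTER_CUBIC))
```

```text
77 -11 [[243.0, 372.0], [596.0, 317.0], [114.0, 133.0]]
77 -5 [[239.0, 366.0], [592.0, 311.0], [111.0, 128.0]]
77 0 [[236.0, 361.0], [588.0, 306.0], [109.0, 124.0]]
87 -11 [[242.0, 353.0], [597.0, 298.0], [113.0, 116.0]]
87 -5 [[238.0, 347.0], [593.0, 292.0], [110.0, 111.0]]
87 0 [[236.0, 342.0], [589.0, 287.0], [108.0, 107.0]]
```

View pics/scene5.png

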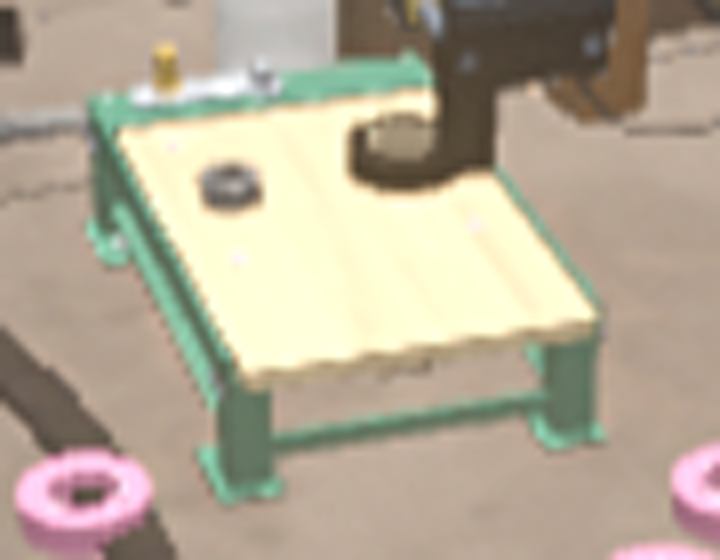

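The board is home: its front-left corner is at (243,373), which matches the projection for z=77, and the roll and nut are still on it. Next is the button stud; I'll go high over to its rear side.

Emit:
play_rows --plan '[[[0.054, 0.371, 0], 0], [[0.054, 0.371, 0], 0], [[0.054, 0.371, 0], 0], [[0.054, 0.371, 0], 0], [[0.054, 0.371, 0], 0], [[0.054, 0.371, 0], 0], [[0.054, 0.371, 0], 0], [[0.054, 0.371, 0], 0], [[0.054, 0.371, 0], 0], [[0.054, 0.371, 0], 0], [[0.054, 0.371, 0], 0], [[0.054, 0.371, 0], 0]]'

```text
t: 8.88
ee_pos: [514.9, 283.0, 263.7]
orientation: [-0.246, -3.13, 0.002]
wrist_force: [-0.2, -0.1, 0.6]
opening: 0.006
finger_force: 0.0
```

```bash
cat > loc.py <<'E'
from h import *
from station import ctrl
from scipy.spatial.transform import Rotation as Ro
p=np.load("p.npy");a=p[2];s=ctrl.get_state();R=Ro.from_rotvec(s["orientation"]).as_matrix()
d=np.array(s["ee_pos"][:2])-p[:2];l=[np.cos(a)*d[0]+np.sin(a)*d[1],-np.sin(a)*d[0]+np.cos(a)*d[1]]
yaw=np.arctan2(R[1,1],R[0,1])-a
print("local",np.round(l,1),"z",s["ee_pos"][2],"yaw rel",round(yaw,3),"q",np.round(s["q"],2),"F",np.round(s["wrist_force"],1))
E
python3 loc.py
```

```text
local [175.7  54.5] z 263.6617656020086 yaw rel 0.005 q [ 0.39  0.47  1.69 -0.    0.99 -1.02] F [-0.2 -0.1  0.6]
```

Emit:
play_rows --plan '[[[-0.0025, 0, 0.035], 0], [[-0.0025, 0, 0.07], 0], [[-0.0025, 0, 0.095], 0], [[-0.0025, 0, 0.0955], 0], [[-0.0025, -0.003, 0.0955], 0], [[-0.0025, -0.006, 0.0955], 0], [[-0.0025, -0.009, 0.0955], 0], [[-0.0025, -0.012, 0.0955], 0], [[-0.0025, -0.012, 0.0955], 0]]'

```text
t: 9.63
ee_pos: [516.1, 270.7, 171.0]
orientation: [0.248, 3.13, 0.001]
wrist_force: [1.7, -0.3, 0.3]
opening: 0.001
finger_force: 0.0
```

```bash
cat >> loc.py <<'E'
import sys
f0,f1,n=map(float,sys.argv[1:4]) if len(sys.argv)>3 else (0,.5,8)
for f in np.linspace(f0,f1,int(n)+1)[1:]:
    C=np.array([144-52*np.sin(f)+18*np.cos(f),52*np.cos(f)+18*np.sin(f)])-l
    # tool y = (cos yaw, sin yaw), tool x = (-sin yaw, cos yaw) in stand axes
    print(np.round([(-np.sin(yaw)*C[0]+np.cos(yaw)*C[1])/1e3,(np.cos(yaw)*C[0]+np.sin(yaw)*C[1])/1e3,yaw-f],4).tolist())
E
python3 loc.py 0 0.52 8
```

```text
local [163.7  51.4] z 171.01757713391612 yaw rel 0.004 q [ 0.37  0.58  1.78 -0.    0.78 -1.04] F [ 1.7 -0.3  0.3]
[0.0017, -0.0051, -0.0613]
[0.0026, -0.0086, -0.1263]
[0.0032, -0.0121, -0.1913]
[0.0036, -0.0157, -0.2563]
[0.0037, -0.0193, -0.3213]
[0.0036, -0.0228, -0.3863]
[0.0033, -0.0264, -0.4513]
[0.0028, -0.0299, -0.5163]
```

Emit:
play_rows --plan '[[[0.0017, -0.005, 0], -0.061], [[0.0026, -0.0086, 0], -0.126], [[0.0032, -0.012, 0], -0.19], [[0.0036, -0.0157, 0], -0.256], [[0.0037, -0.0193, 0], -0.321], [[0.0036, -0.0228, 0], -0.386], [[0.0033, -0.0264, 0], -0.451], [[0.0028, -0.03, 0], -0.516], [[0.0028, -0.03, 0], -0.516]]'

```text
t: 10.38
ee_pos: [508.5, 241.8, 170.5]
orientation: [-0.564, 3.089, 0.0]
wrist_force: [0.3, 0.2, -0.5]
opening: 0.005
finger_force: 0.0
```

```bash
python3 loc.py 0.52 1.04 8
```

```text
local [134.   54.2] z 170.4653390894838 yaw rel 0.523 q [ 0.33  0.56  1.83  0.    0.75 -1.61] F [ 0.3  0.2 -0.5]
[0.0011, -0.0037, -0.0621]
[0.002, -0.0071, -0.1271]
[0.0026, -0.0107, -0.1921]
[0.003, -0.0142, -0.2571]
[0.0031, -0.0178, -0.3221]
[0.003, -0.0214, -0.3871]
[0.0027, -0.0249, -0.4521]
[0.0022, -0.0285, -0.5171]
```

Run:
```python
from station import ctrl
import cv2
i=ctrl.read_camera("scene")["img"][135:195,180:260,::-1];cv2.imwrite("pics/c6.png",cv2.resize(i,None,fx=8,fy=8,interpolation=cv2.INTER_CUBIC))
```

```text
(no output)
```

View pics/c6.png

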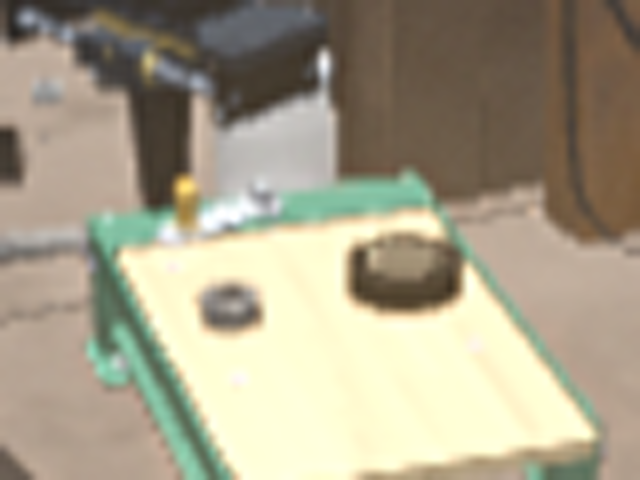

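The button is turning: the stud is at (187,200) with the finger behind it, and the pivot is at (263,190). The roll and nut haven't moved. On with the arc.

Emit:
play_rows --plan '[[[0.0011, -0.0037, 0], -0.062], [[0.002, -0.0071, 0], -0.127], [[0.0026, -0.0107, 0], -0.192], [[0.003, -0.0142, 0], -0.257], [[0.0031, -0.0178, 0], -0.322], [[0.003, -0.0214, 0], -0.387], [[0.0027, -0.025, 0], -0.452], [[0.0022, -0.0285, 0], -0.517], [[0.0022, -0.0285, 0], -0.517]]'

```text
t: 11.18
ee_pos: [516.6, 214.5, 170.1]
orientation: [-1.332, 2.845, 0.0]
wrist_force: [-0.4, -0.8, 0.0]
opening: 0.006
finger_force: 0.0
```

```bash
python3 loc.py 1.04 1.54 8
```

```text
local [108.4  41.8] z 170.07653796780016 yaw rel 1.038 q [ 0.28  0.55  1.84  0.    0.74 -2.17] F [-0.4 -0.8  0. ]
[0.0011, -0.0033, -0.065]
[0.0019, -0.0067, -0.1275]
[0.0025, -0.01, -0.19]
[0.0029, -0.0135, -0.2525]
[0.0031, -0.0169, -0.315]
[0.0031, -0.0203, -0.3775]
[0.0028, -0.0238, -0.44]
[0.0023, -0.0272, -0.5025]
```

Emit:
play_rows --plan '[[[0.0011, -0.0033, 0], -0.06], [[0.0019, -0.0067, 0], -0.12], [[0.0025, -0.01, 0], -0.18], [[0.0029, -0.0135, 0], -0.24], [[0.0031, -0.0169, 0], -0.3], [[0.0031, -0.0203, 0], -0.36], [[0.0028, -0.0238, 0], -0.37], [[0.0023, -0.0272, 0], -0.37], [[0.0023, -0.0272, 0], -0.37]]'

```text
t: 11.93
ee_pos: [536.1, 195.3, 169.8]
orientation: [-1.827, 2.555, -0.0]
wrist_force: [-0.5, -0.3, 0.8]
opening: 0.004
finger_force: 0.0
```

```bash
python3 loc.py 1.54 1.6 2
python3 - <<'E'
from station import ctrl
import cv2
i=ctrl.read_camera("top")["img"][145:225,150:250,::-1];cv2.imwrite("pics/c7.png",cv2.resize(i,None,fx=7,fy=7,interpolation=cv2.INTER_CUBIC))
E
```

```text
local [92.6 19.4] z 169.81928030151946 yaw rel 1.404 q [ 0.23  0.57  1.82 -0.    0.76 -2.58] F [-0.5 -0.3  0.8]
[0.0003, -0.0014, -0.1665]
[0.0006, -0.0031, -0.1965]
```

Emit:
play_rows --plan '[[[-0.0001, -0.0008, 0], 0], [[-0.0002, -0.0015, 0], 0], [[-0.0003, -0.002, 0], 0], [[-0.0003, -0.002, 0], 0]]'

```text
t: 12.32
ee_pos: [537.7, 195.1, 169.7]
orientation: [1.831, -2.552, -0.0]
wrist_force: [-0.5, 0.5, -0.3]
opening: 0.004
finger_force: 0.3
```

Emit:
play_rows --plan '[[[-0.0001, -0.0005, 0], 0], [[-0.0002, -0.001, 0], 0], [[-0.0002, -0.001, 0], 0]]'

```text
t: 12.57
ee_pos: [538.8, 194.9, 169.7]
orientation: [-1.832, 2.552, 0.0]
wrist_force: [-1.3, -0.8, 0.5]
opening: 0.006
finger_force: 0.3
```

Estimated angle is about 1.58. I'll back off, rise and look.

Emit:
play_rows --plan '[[[0.001, 0.006, 0], 0], [[0.002, 0.012, 0], 0], [[0.002, 0.012, -0.03], 0], [[0.002, 0.012, -0.07], 0], [[0.002, 0.012, -0.11], 0], [[-0.15, 0.05, -0.12], 0.1], [[-0.15, 0.15, -0.12], 0.2], [[-0.15, 0.15, -0.12], 0.3], [[-0.15, 0.15, -0.12], 0.3], [[-0.15, 0.15, -0.12], 0.3]]'

```text
t: 13.4
ee_pos: [444.4, 383.6, 289.8]
orientation: [-1.429, 2.798, 0.0]
wrist_force: [0.3, 0.4, 0.2]
opening: 0.004
finger_force: 0.0
```

Run:
```python
from station import ctrl
import cv2
i=ctrl.read_camera("top")["img"][145:225,150:260,::-1];cv2.imwrite("pics/c8.png",cv2.resize(i,None,fx=7,fy=7,interpolation=cv2.INTER_CUBIC))
from h import *
p=np.load("p.npy");a=p[2]
def W(X): return np.array([p[0]+np.cos(a)*X[0]-np.sin(a)*X[1],p[1]+np.sin(a)*X[0]+np.cos(a)*X[1],X[2]])
for f in(1.5,1.57,1.6): print(f,np.round((proj(top,W((144-52*np.sin(f),52*np.cos(f),108)))-[150,145]+.5)*7-.5,1))
```

```text
1.5 [243.6 260. ]
1.57 [245.4 252.8]
1.6 [246.  249.7]
```

View pics/c8.png

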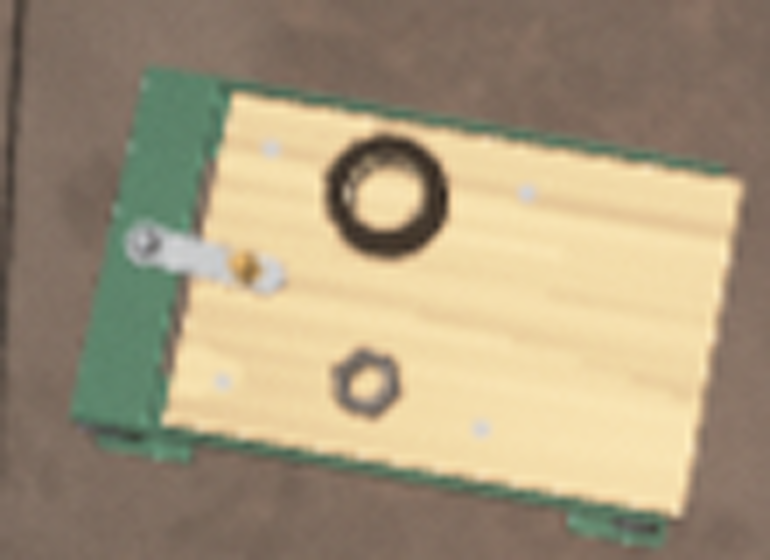

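The button lies over the board (pivot (148,242), stud (245,266)), and the board is flush with the roll and nut on it. I'll measure the angle properly from the brass stud and the light arm.

Run:
```python
from h import *
from station import ctrl
import cv2
p=np.load("p.npy");a=p[2]
def L(X):
    d=X[:2]-p[:2];return np.array([np.cos(a)*d[0]+np.sin(a)*d[1],-np.sin(a)*d[0]+np.cos(a)*d[1]])
for im,b in((top["img"],(188,202,160,175)),(ctrl.read_camera("top")["img"],(176,188,178,192))):
    h=cv2.cvtColor(im,cv2.COLOR_RGB2HSV).astype(int)
    u0,u1,v0,v1=b[2],b[3],b[0],b[1]
    if im is not top["img"] and b[0]==176:u0,u1=178,192;v0,v1=176,190
    w=h[v0:v1,u0:u1]; m=(w[...,1]>140)&(w[...,0]>10)&(w[...,0]<28)
    vv,uu=np.nonzero(m);l=L(ray(top,uu.mean()+u0,vv.mean()+v0,98));print("brass",m.sum(),l,np.arctan2(144-l[0],l[1]))
    # arm: grey pixels
    g=h[170:205,160:192]; m=(g[...,1]<45)&(g[...,2]>120);vv,uu=np.nonzero(m)
    P=np.array([L(ray(top,u+160,v+170,84)) for u,v in zip(uu,vv)]).astype(np.float32)
    vx,vy,x0,y0=cv2.fitLine(P,cv2.DIST_HUBER,0,.01,.01).ravel();print("arm",len(P),P.mean(0),np.arctan2(vy,vx))
```

```text
brass 0 [nan nan] nan
arm 128 [145.2125   28.53836] -1.5530025
brass 0 [nan nan] nan
arm 120 [126.35795    8.128794] -0.042929374<stdin>:12: RuntimeWarning: Mean of empty slice.
  ret = ret.dtype.type(ret / rcount)
```

Run:
```python
from h import *
from station import ctrl
import cv2
p=np.load("p.npy");a=p[2]
def L(X):
    d=X[:2]-p[:2];return np.array([np.cos(a)*d[0]+np.sin(a)*d[1],-np.sin(a)*d[0]+np.cos(a)*d[1]])
for im,(u,v) in((top["img"],(167,193)),(ctrl.read_camera("top")["img"],(185,182))):
    h=cv2.cvtColor(im,cv2.COLOR_RGB2HSV).astype(int)
    w=h[v-5:v+6,u-5:u+6];m=(w[...,1]>125)&(w[...,0]<24)&(w[...,0]>8);vv,uu=np.nonzero(m)
    if m.sum():
        l=L(ray(top,uu.mean()+u-5,vv.mean()+v-5,96));print("brass",m.sum(),uu.mean()+u-5,vv.mean()+v-5,l,np.arctan2(144-l[0],l[1]))
    else: print(w[3:8,3:8])
    g=h[172:205,160:195];m=(g[...,1]<45)&(g[...,2]>150)
    n,lab,st,ce=cv2.connectedComponentsWithStats(m.astype(np.uint8),connectivity=8)
    for k in range(1,n):
        if st[k,4]<8: continue
        vv,uu=np.nonzero(lab==k);P=np.array([L(ray(top,x+160,y+172,84)) for x,y in zip(uu,vv)]).astype(np.float32)
        vx,vy,_,_=cv2.fitLine(P,cv2.DIST_HUBER,0,.01,.01).ravel();print("arm",len(P),P.mean(0),P.min(0),P.max(0),np.arctan2(vy,vx))
```

```text
brass 5 167.2 193.6 [143.7744537   52.56793949] 0.004290541337663652
arm 73 [146.6498   21.63899] [136.54596    -7.6236563] [155.75171   47.347652] -1.3648256
arm 20 [145.41469  63.62243] [137.22296   57.188965] [154.85963  70.19569] 0.14463034
brass 5 184.8 182.6 [92.41502453  4.56685196] 1.4824958761624014
arm 77 [129.16394     2.1457884] [102.56395   -9.449593] [155.31003   12.670113] -0.15148863
arm 16 [82.50112    5.2949543] [76.08095   -1.9111519] [88.96894  13.076121] 1.2894859
```

The angle reads about 1.49, so the button is roughly 4 mm at the stud short of square. I'll go back and push on to the stop.

```bash
python3 loc.py 0 0 1 | head -1
python3 - <<'E'
import io,contextlib,sys
sys.argv=["x"]
with contextlib.redirect_stdout(io.StringIO()):
    from loc import *
for t in((92,36),(92,19),(92,12)):
    C=np.array(t)-l;print(t,np.round([(-np.sin(yaw)*C[0]+np.cos(yaw)*C[1])/1e3,(np.cos(yaw)*C[0]+np.sin(yaw)*C[1])/1e3],4),yaw-1.404)
E
```

```text
local [264.2 140.7] z 289.68938254256807 yaw rel 1.112 q [ 0.6   0.44  1.66  0.    1.04 -1.92] F [-0.   0.1  0.2]
(92, 36) [ 0.108  -0.1702] -0.2924836715024828
(92, 19) [ 0.1004 -0.1854] -0.2924836715024828
(92, 12) [ 0.0973 -0.1917] -0.2924836715024828
```

Emit:
play_rows --plan '[[[0.108, -0.17, 0], -0.29], [[0.108, -0.17, 0], -0.29], [[0.108, -0.17, 0], -0.29], [[0.108, -0.17, 0], -0.29], [[0.108, -0.17, 0], -0.29], [[0.108, -0.17, 0], -0.29], [[0.108, -0.17, 0.04], -0.29], [[0.108, -0.17, 0.08], -0.29], [[0.108, -0.17, 0.12], -0.29], [[0.108, -0.17, 0.12], -0.29], [[0.108, -0.17, 0.12], -0.29]]'

```text
t: 14.47
ee_pos: [520.5, 194.4, 168.9]
orientation: [1.816, -2.559, -0.002]
wrist_force: [-0.7, 0.4, 0.8]
opening: 0.009
finger_force: 0.0
```

```bash
python3 loc.py 0 0 1 | head -1
python3 - <<'E'
import io,contextlib,sys
sys.argv=["x"]
with contextlib.redirect_stdout(io.StringIO()):
    from loc import *
for t in((92,20),(92,17),(92,14),(92,12)):
    C=np.array(t)-l;print(t,np.round([(-np.sin(yaw)*C[0]+np.cos(yaw)*C[1])/1e3,(np.cos(yaw)*C[0]+np.sin(yaw)*C[1])/1e3],4))
E
```

```text
local [89.2 34.7] z 168.92519778805024 yaw rel 1.396 q [ 0.24  0.55  1.85  0.    0.74 -2.57] F [-0.7  0.4  0.8]
(92, 20) [-0.0053 -0.014 ]
(92, 17) [-0.0059 -0.017 ]
(92, 14) [-0.0064 -0.0199]
(92, 12) [-0.0067 -0.0219]
```

Emit:
play_rows --plan '[[[-0.002, -0.005, 0], 0], [[-0.004, -0.01, 0], 0], [[-0.0053, -0.014, 0], 0], [[-0.0056, -0.0155, 0], 0], [[-0.0059, -0.017, 0], 0], [[-0.006, -0.018, 0], 0], [[-0.006, -0.018, 0], 0]]'

```text
t: 15.05
ee_pos: [539.9, 194.8, 169.9]
orientation: [-1.819, 2.561, -0.0]
wrist_force: [-0.8, 0.3, -0.6]
opening: 0.002
finger_force: 0.1
```

Emit:
play_rows --plan '[[[-0.0001, -0.0007, 0], 0], [[-0.0002, -0.0014, 0], 0], [[-0.0002, -0.0014, 0], 0]]'

```text
t: 15.3
ee_pos: [541.1, 194.5, 169.6]
orientation: [1.819, -2.561, -0.0]
wrist_force: [-0.3, 0.9, 0.6]
opening: 0.006
finger_force: 0.4
```

Emit:
play_rows --plan '[[[-0.0001, -0.0007, 0], 0], [[-0.0002, -0.0014, 0], 0], [[-0.0002, -0.0014, 0], 0]]'

```text
t: 15.55
ee_pos: [542.6, 194.3, 169.5]
orientation: [1.819, -2.561, -0.0]
wrist_force: [-0.6, -0.4, 0.6]
opening: 0.008
finger_force: 0.3
```

Emit:
play_rows --plan '[[[-0.0001, -0.0004, 0], 0], [[-0.0001, -0.0007, 0], 0], [[-0.0001, -0.0007, 0], 0]]'

```text
t: 15.8
ee_pos: [543.3, 194.2, 169.5]
orientation: [-1.819, 2.561, 0.0]
wrist_force: [-0.4, -0.8, 0.6]
opening: 0.008
finger_force: 0.3
```

Emit:
play_rows --plan '[[[-0.0001, -0.0004, 0], 0], [[-0.0001, -0.0007, 0], 0], [[-0.0001, -0.0007, 0], 0]]'

```text
t: 16.05
ee_pos: [544.0, 194.0, 169.6]
orientation: [-1.819, 2.561, 0.0]
wrist_force: [-0.4, -0.5, -0.1]
opening: 0.005
finger_force: 0.3
```

Emit:
play_rows --plan '[[[-0.0001, -0.0004, 0], 0], [[-0.0001, -0.0007, 0], 0], [[-0.0001, -0.0007, 0], 0]]'

```text
t: 16.3
ee_pos: [544.5, 193.9, 169.5]
orientation: [1.819, -2.561, -0.0]
wrist_force: [-2.0, -0.3, 0.7]
opening: 0.006
finger_force: 1.0
```

```bash
cat > ang.py <<'E'
from h import *
from station import ctrl
import cv2
p=np.load("p.npy");a=p[2];im=ctrl.read_camera("top")["img"]
h=cv2.cvtColor(im,cv2.COLOR_RGB2HSV).astype(int);u,v=185,181
w=h[v-5:v+6,u-5:u+6];m=(w[...,1]>125)&(w[...,0]<24)&(w[...,0]>8);vv,uu=np.nonzero(m)
if m.sum():
    X=ray(top,uu.mean()+u-5,vv.mean()+v-5,96);d=X[:2]-p[:2];l=np.array([np.cos(a)*d[0]+np.sin(a)*d[1],-np.sin(a)*d[0]+np.cos(a)*d[1]])
    print(m.sum(),l,np.arctan2(144-l[0],l[1]))
cv2.imwrite("pics/c9.png",cv2.resize(im[145:225,150:260,::-1],None,fx=7,fy=7,interpolation=cv2.INTER_CUBIC))
print(ctrl.get_state()["wrist_force"])
E
python3 ang.py
```

```text
[-1.82608843  0.76514808  0.40493974]
```

Force has risen to 2 N, so it's at the stop (1.6). I'll back off, rise and take a last look.

Emit:
play_rows --plan '[[[0.001, 0.006, 0], 0], [[0.002, 0.012, 0], 0], [[0.002, 0.012, -0.03], 0], [[0.002, 0.012, -0.07], 0], [[0.002, 0.012, -0.11], 0], [[-0.15, 0.05, -0.12], 0.1], [[-0.15, 0.15, -0.12], 0.2], [[-0.15, 0.15, -0.12], 0.3], [[-0.15, 0.15, -0.12], 0.3], [[-0.15, 0.15, -0.12], 0.3], [[-0.15, 0.15, -0.12], 0.3]]'

```text
t: 17.27
ee_pos: [448.7, 389.5, 290.1]
orientation: [-1.422, 2.8, 0.002]
wrist_force: [-0.1, 0.3, -0.2]
opening: 0.004
finger_force: 0.0
```

```bash
python3 ang.py
```

```text
7 [92.8772263  -1.02812986] 1.590904611312518
[-0.44956801 -0.497827    0.42624399]
```

View pics/c9.png

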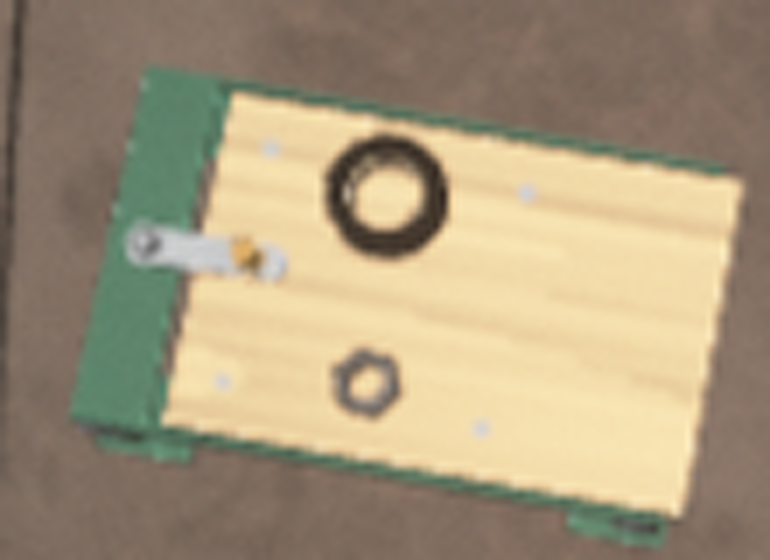

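The button now reads 1.59 rad (stud at (245,252)), square over the flush board. The roll at (387,197) and the nut at (367,382) haven't moved, and the robot is clear, so I'm handing in.

```bash
python3 -c "
from station import ctrl
print(ctrl.finish_job())"
```

```text
the job is handed in; nothing more can be done
None
```

I handed the job in at about 17 s. The board is down in its notches and flush, the turn button is over it against its stop (about 1.59 rad), and the roll and nut were not touched and are still on the board.

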